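Press the end cap onto a serving board with the bench clamp, then open the clamp

TASK

Pump the clamp's trigger until the end cap of the small wooden serving board is pressed fully home, and keep the trigger squeezed firmly (but without forcing it) for a moment when it goes hard. Then press the release lever down and slide the jaw all the way back, so that the board lies free in the clamp. Work only through the clamp: do not push or touch the board or its cap, and leave the other things on the worktop where they are.

Things in the scene. Friction and masses are not known exactly. Their poses are not given: they have to be found in the camera images.
- clamp: Bench bar clamp, fixed, on 12 mm feet: wooden base 298 x 96 x 10 mm, two dark steel side cheeks (x -52 to 30, y +-27, 48 mm above the origin). Origin under the base, 12 mm above the worktop, below the trigger's pivot on the centre line; z up, x along the centre line the way the jaw advances (to board and end stop). The base runs from x = -55 to 243 mm, with low rims beside the board.
- trigger (a joint): Trigger angle: 0 at rest, leaning 0.4 rad back (to the clamp's -x); 0.8 fully squeezed, against its own stop. A fork hinged 22 mm above the clamp's origin; a spring brings it back. The first 0.2 rad is idle. A full stroke (over 0.77) from rest moves the jaw 12 mm (two teeth), a short one 6 or 0; a ratchet keeps the jaw there (it may fall back by under a tooth).
- trigger_bar (a point): Middle of the trigger's black cross bar (16 mm thick, 56 mm along the clamp's y, 96 mm from the pivot). Push it from behind, to +x: 2 to 5 N while the jaw runs free, 7 to 12 N as the cap goes on; with the cap home the trigger goes hard before its stroke ends and the push climbs within 5 to 10 mm. A firm squeeze: 15 to 20 N, held half a second; over about 25 N crushes the wood.
- jaw: Moving jaw: dark steel block 18 x 60 x 36 mm with an upright post, on a toothed bar that slides through the clamp. Its origin is at the clamp's origin when fully back (rear stop) and moves along the clamp's x as it advances, up to 55 mm; pushing face 52 mm ahead of its origin. Starts 0 to 6 mm advanced. With the release pressed it slides at about 4 N; else it moves forward only.
- jaw_post (a point): Grip point on the jaw's upright round post (20 mm diameter, from 49 to 95 mm above the jaw's origin): on its axis, 76 mm above and 43 mm ahead of the jaw's origin.
- release (a joint): Angle of the release lever: 0 = up, ratchet engaged; 0.35 = pressed fully down; from about 0.25 the ratchet is lifted off. A stiff lever at the rear end of the clamp, hinged 38 mm behind the clamp's origin; it needs 5 to 12 N down on its paddle (more when the jaw is still under load) and stays where it is left.
- release_paddle (a point): Middle of the top of the release lever's flat ribbed paddle (40 mm along the clamp's x, 36 mm across; 64 mm above the clamp's origin when up), 100 mm behind the clamp's origin. Pressed fully down it sinks about 21 mm.
- end_stop: Fixed wooden block across the far end of the clamp's bed (18 x 84 x 26 mm), against which the board is pressed. Origin on the bed in the middle of its near face; axes as the clamp's.
- board: Small wooden serving board lying loose on the clamp's bed between jaw and end stop, 100 (x) x 80 x 16 mm without its cap. Origin at the middle of its underside, x towards the end stop. It starts up to 5 mm short of the end stop.
- cap_mid (a point): Centre of the board's wooden end cap (20 x 80 x 16 mm, on two dowels, at the jaw's end of the board). In the board's frame x = -60 mm when fully home; it starts 8 to 18 mm farther out. It is a tight fit: about 22 N of jaw force to move it, which the trigger multiplies from its push (about 4.5 to 1).
- jam: Jam jar with a dark lid, 63 x 68 x 115 mm; a bystander. Origin at the middle of its underside.
- salt: Grey and clear salt shaker, 44 mm across, 90 mm high; a bystander. Origin at the middle of its underside.
- tape: Roll of black tape, 60 mm across, 18 mm high; a bystander. Origin at the middle of its underside.
- teaspoon: Steel teaspoon, 134 x 27 x 12 mm; a bystander. Origin at the middle of its underside.

How it is judged:
On the way, in this order (a step that is already met when the one before it is completed fails the run):
1. the end cap is fully home (gap under 1.3 mm) and the squeezed trigger keeps it clamped with more than 45 N of jaw force (x of cap_mid in the frame of board above -0.0613 m and contact force between jaw and board above 45 N and value of joint trigger above 0.1 rad), for 0.2 s.
2. the release lever is pressed down (value of joint release above 0.25 rad), for 0.2 s.
At the end, for the whole second after the job is handed in: The end cap is fully home on the board (gap under 1.3 mm), the jaw is back within 4 mm of its rear stop, the trigger is back at rest (under 0.1 rad), and the board lies still on the bed within 10 mm of the end stop (x of cap_mid in the frame of board above -0.0613 m and x of jaw in the frame of clamp below 0.004 m and linear speed of each of jaw, board below 0.01 m/s and value of joint trigger below 0.1 rad and x of board in the frame of end_stop above -0.06 m and z of board in the frame of end_stop below 0.005 m); the robot touches nothing.
It fails at once if the jaw presses on the board with more than 120 N (wood crushed) (contact force between jaw and board above 120 N).
It fails at once if the robot pushes the board or its cap itself (over 2 N) (contact force between any of the fingers, the arm and board above 2 N).
It fails at once if a bystander (jam jar, salt shaker, tape or teaspoon) is moved by more than 20 mm (distance of any of jam, salt, tape, teaspoon from where it was at the start of the episode above 0.02 m).
It also fails if it takes over 66 s, if anything falls off the work surface, if the arm or the gripper's body presses on something with over 40 N, if the wrist force passes 120 N, or if a joint passes its speed limit or range.

ROBOT

A 6-joint arm with a two-finger parallel gripper is mounted at the origin on a cart in front of the work surface, level with it; the furniture and walls round the work are solid. World frame = base frame: x ahead of the robot, y to its left, z up, the work surface at z = 0. Lengths are in m, angles in rad, forces in N, time in s.
With the tool pointing down it reaches from about 0.35 to 0.975 m from the base axis. Payload 4.9 kg.
Tool frame: the origin (TCP) lies at the very end of the fingers, on their centre line; the grasp point (between the pads) lies 19 mm behind it; z points along the fingers, y is the direction in which the jaws open and shut (so a half turn about z gives the same grasp; the last joint's range is limited). The gripper opens to 85 mm and grips with 20 to 120 N. Pads are 22 mm wide; open, the fingers measure 114 mm over their backs; the gripper's body (76 mm by 85 mm) begins 54 mm behind the grasp point. The pads swing forward as they close: fully open they stand 13 mm farther back than shut.
Start: joints at [1.089, 0.053, 1.613, -0, 1.476, -0.119], TCP at [0.222, 0.584, 0.231] pointing down, gripper open.
Joint ranges: [-3.01, 3.01], [-1.01, 2.22], [0.06, 2.58], [-1.02, 4.17], [0.09, 2.62], [-3.14, 3.14]. Speed limits (rad/s): [2.57, 2.57, 3.14, 3.14, 3.14, 3.14].

INTERFACE

Orientations are given as a rotation vector (axis times angle).
In Python, from bench import manip gives the robot as it stands.
- The arm moves only by the tool servo_tool, never from a script. Its argument "deltas" is a list of rows, each a list of 3 entries, a list of its own where there are three numbers: the shift along the tool's x, y, z in mm, then the turn, a rotation vector about the tool's x, y, z in rad, then the closure, from 0 (fully open) to 1 (shut). A call has 1 to 12 rows; each row is the pose to reach, as a shift and turn from the pose commanded when the call began, along the tool's axes at that moment; what a row does not reach only later rows make up. A row lasts 1/10 s, in which the tool goes at most 50 mm and 8.59 degrees, less where a joint would pass 70% of its speed; a pose out of reach is approached as far as the arm can. A call with a gripper value outside its range is refused whole. The fingers move at their own pace and stop on an object; "force" is the grip in N (left out, the last holds). Time passes only in rows, so rows that repeat a pose let the fingers close. It gives the time, the measured TCP pose, the force and the opening at its end, in the units of the state.
- manip.get_state(): the state, without advancing time (a new reading comes with each control period).
- manip.snapshot(name): name is "side" or "top"; returns the picture (384x512x3 uint8, red, green, blue); there is no depth.
- manip.get_calibration(name): a dict with "fx", "fy", "cx", "cy" (pixels), "view" (4x4, takes a point from world to camera coordinates). Camera axes: x right, y down, z forward; pixel columns grow to the right and rows downward; lengths in m; the calibration is good to about 2 mm. A picture is of the moment at which its call begins. get_calibration takes no time and is no camera call.
- manip.job_done(): hands the job in, once; it reports no verdict.
The state is a dict: "time_s": time; "q": joint angles; "joint_vel": joint speeds; "effort": joint torques, N m; "tcp_pos": TCP position; "tool_rot": TCP orientation; "wrist_force": force on the tool from outside, world axes, zero at the start; "torque": the same for the moment, N m; "finger_gap": opening from 0.0 (shut) to 1.0 (fully open).
Only numpy, scipy, OpenCV 4.12 (cv2) and the standard library are available. Lean on these libraries where they do the work, as an engineer would, in place of code of your own. Each camera call takes 0.05 s, during which the arm holds its last target.

## Working session

There is one attempt and no reset: what is moved stays moved. The work goes in short steps, Python scripts to look and compute and a tool call to move; the robot and the scene stay as the last step left them, time stands still between calls to the robot, and variables do not carry over. Pictures are saved under pics/ and viewed, and the job is handed in when it is done.

Besides the shell and the picture viewer there is one more tool, called after "Emit:" as a command line: name --argument value ..., lists and objects as JSON in quotes. servo_tool: Moves the arm, as the interface text tells. Its arguments: {"type":"object","properties":{"deltas":{"type":"array","items":{"type":"array"}},"force":{"type":"number"}},"required":["deltas"]}

```bash
mkdir -p pics; ls; python3 - <<'E'
from bench import manip
import cv2,json
s=manip.get_state();print(s)
for n in("side","top"):
    im=manip.snapshot(n);cv2.imwrite(f"pics/{n}0.png",cv2.resize(im[:,:,::-1],(800,600),interpolation=cv2.INTER_CUBIC))
    cv2.imwrite(f"pics/{n}0_raw.png",im[:,:,::-1])
    c=manip.get_calibration(n);print(n,c)
E
```

```text
pics
{'time_s': 0.0, 'q': array([ 1.08901349e+00,  5.33399152e-02,  1.61428570e+00, -3.15123019e-05,
        1.47599294e+00, -1.19008079e-01]), 'joint_vel': array([-0.00046863, -0.00102702, -0.00043133, -0.00082059,  0.00041661,
        0.0003899 ]), 'effort': array([-1.50266591e-03, -3.93675578e+01, -3.70175171e+01, -1.98447301e-04,
        7.03208192e-03,  3.59256358e-07]), 'tcp_pos': array([0.22151759, 0.58376563, 0.23007848]), 'tool_rot': array([-5.66617950e-01, -3.08949207e+00,  3.05379719e-03]), 'wrist_force': array([ 0.46161503,  0.46928293, -1.19006815]), 'torque': array([-0.0039846 ,  0.02941892, -0.01892768]), 'finger_gap': 0.9966134354840285}
side {'fx': 490.42365757219665, 'fy': 490.42365757219665, 'cx': 259.34331312378964, 'cy': 186.1067045726377, 'view': array([[-0.91363043, -0.40654198,  0.00174872,  0.37596493],
       [-0.35079818,  0.78616759, -0.50880365,  0.46303942],
       [ 0.20547526, -0.46547194, -0.86088082,  0.96888706],
       [ 0.        ,  0.        ,  0.        ,  1.        ]])}
top {'fx': 436.06002729354316, 'fy': 436.06002729354316, 'cx': 247.37033510038012, 'cy': 184.18297999155044, 'view': array([[ 0.01417232, -0.9997206 ,  0.01891758, -0.30439715],
       [-0.99684553, -0.01560409, -0.07781715,  0.53236496],
       [ 0.0780906 , -0.01775505, -0.99678815,  1.07760866],
       [ 0.        ,  0.        ,  0.        ,  1.        ]])}
```

View pics/side0.png

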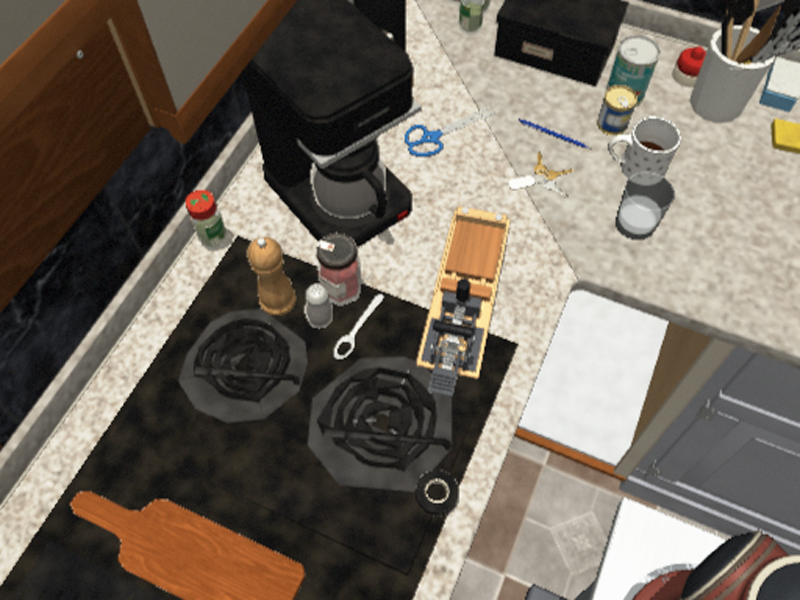

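View pics/top0.png

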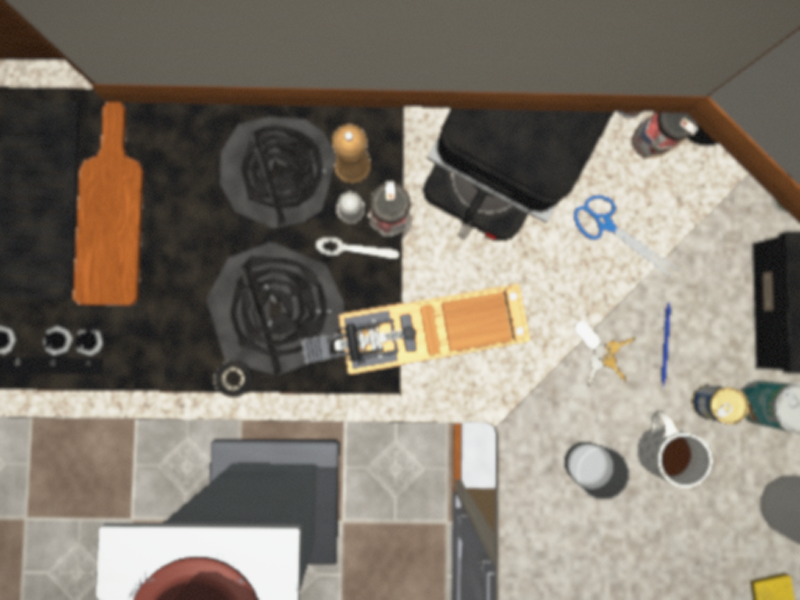

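The side view shows the clamp at about (465,290) and the top view at about (430,330), both in 800 px pictures. The jam, salt and spoon lie to its left and the tape near (232,378) in the top view. Next I'll look at enlarged crops.

```bash
python3 - <<'E'
import cv2
a=cv2.imread("pics/side0_raw.png");b=cv2.imread("pics/top0_raw.png")
# side crop cols 255-335 rows 125-260 ; top cols 185-345, rows 175-245
cv2.imwrite("pics/side0c.png",cv2.resize(a[125:260,245:345],None,fx=4.4,fy=4.4,interpolation=cv2.INTER_CUBIC))
cv2.imwrite("pics/top0c.png",cv2.resize(b[170:250,185:345],None,fx=5,fy=5,interpolation=cv2.INTER_CUBIC))
E
```

```text
(no output)
```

View pics/side0c.png

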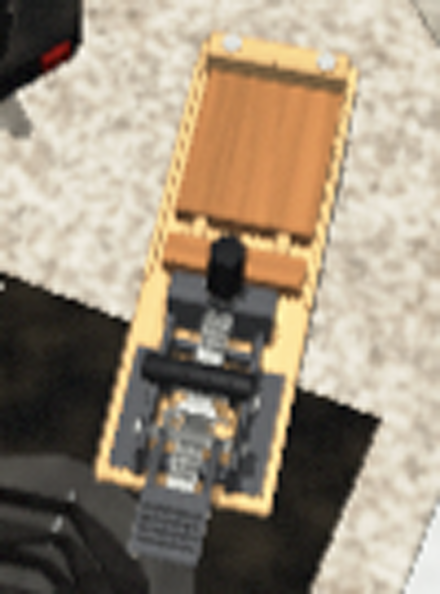

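View pics/top0c.png

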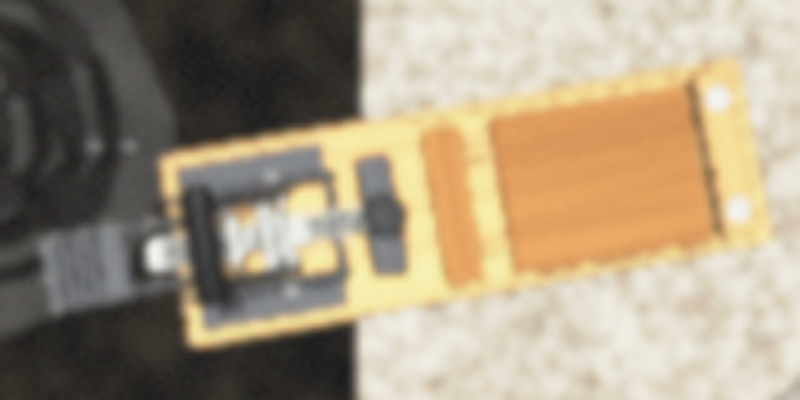

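```bash
cat > geo.py <<'E'
import numpy as np
from scipy.optimize import least_squares
from bench import manip
C={n:manip.get_calibration(n) for n in("side","top")}
def proj(n,P):
    c=C[n];p=c["view"][:3,:3]@np.asarray(P)+c["view"][:3,3]
    return np.array([c["fx"]*p[0]/p[2]+c["cx"],c["fy"]*p[1]/p[2]+c["cy"]])
def tri(us,ut):
    f=lambda P:np.r_[proj("side",P)-us,proj("top",P)-ut]
    r=least_squares(f,[0.5,0,0.05]);return r.x,r.fun
side=lambda u,v:np.array([u/4.4+245-.4,v/4.4+125-.4])
top=lambda u,v:np.array([u/5+185-.4,v/5+170-.4])
E
python3 - <<'E'
from geo import *
names=dict(rl=(side(97,478),top(160,157),(-55,48,10)),rr=(side(268,515),top(190,347),(-55,-48,10)),
fr=(side(357,75),top(770,240),(243,-48,10)),fl=(side(207,37),top(735,62),(243,48,10)),
barL=(side(145,366),top(197,190),(-37.4,28,112)),barR=(side(258,382),top(212,303),(-37.4,-28,112)),
post=(side(228,243),top(383,212),None),paddle=(side(170,524),top(86,268),(-100,0,64)))
for k,(s,t,_) in names.items():
    P,r=tri(s,t);print(k,P.round(4),r.round(1))
def cl(p,L): 
    c,s=np.cos(p[3]),np.sin(p[3]);return np.array([p[0]+c*L[0]-s*L[1],p[1]+s*L[0]+c*L[1],p[2]+L[2]])
def f(p): return np.concatenate([np.r_[proj("side",cl(p,np.array(L)/1e3))-s,proj("top",cl(p,np.array(L)/1e3))-t] for s,t,L in names.values() if L])
r=least_squares(f,[.5,0,.012,-1.4],loss="soft_l1");print(r.x,f(r.x).reshape(-1,4).round(1))
E
```

```text
rl [ 0.492  -0.2196  0.0127] [-0.6 -0.1  0.2  0.7]
rr [ 0.3983 -0.2361  0.0152] [ 0.   0.  -0.  -0.1]
fr [ 0.4555 -0.5315  0.0072] [-0.2 -0.   0.1  0.2]
fl [ 0.5455 -0.5104  0.022 ] [-0.2 -0.   0.   0.2]
barL [ 0.4751 -0.2417  0.1153] [ 0.1  0.  -0.  -0.1]
barR [ 0.4212 -0.2505  0.1252] [-0.9 -0.1  0.3  1. ]
post [ 0.4654 -0.3279  0.1108] [-0.2 -0.   0.1  0.2]
paddle [ 0.4374 -0.1876  0.0677] [-0.1 -0.   0.   0.1]
[ 0.45537128 -0.28298229  0.00439422 -1.38310187] [[-0.7 -0.6  0.3  0.5]
 [ 0.4 -0.4  0.7  0.1]
 [ 0.7 -1.1  0.4  1. ]
 [-0.8  0.7  0.3 -0.5]
 [-0.3 -0.1 -0.3 -0.5]
 [-1.   1.4  0.8  1. ]
 [-0.3  1.  -1.2  0.4]]
```

```bash
cat >> geo.py <<'E'
def plane(n,uv,z):
    c=C[n];R=c["view"][:3,:3];t=c["view"][:3,3];o=-R.T@t
    d=R.T@np.array([(uv[0]-c["cx"])/c["fx"],(uv[1]-c["cy"])/c["fy"],1]);return o+d*(z-o[2])/d[2]
def cl(p,L): 
    c,s=np.cos(p[3]),np.sin(p[3]);L=np.asarray(L)/1e3;return np.array([p[0]+c*L[0]-s*L[1],p[1]+s*L[0]+c*L[1],p[2]+L[2]])
def inv(p,W):
    c,s=np.cos(p[3]),np.sin(p[3]);d=np.asarray(W)-p[:3];return 1e3*np.array([c*d[0]+s*d[1],-s*d[0]+c*d[1],d[2]])
E
python3 - <<'E'
from geo import *
names=dict(rl=(side(97,478),top(160,157),(-55,48,10)),rr=(side(268,515),top(190,347),(-55,-48,10)),
fr=(side(357,75),top(770,240),(243,-48,10)),fl=(side(207,37),top(735,62),(243,48,10)),
barL=(side(145,366),top(197,190),(-37.4,28,112)),barR=(side(258,382),top(212,303),(-37.4,-28,112)),
paddle=(side(170,524),top(86,268),(-100,0,64)))
def f(p):
    p=[p[0],p[1],.012,p[2]]
    return np.concatenate([np.r_[proj("side",cl(p,L))-s,proj("top",cl(p,L))-t] for s,t,L in names.values()])
r=least_squares(f,[.5,0,-1.4],loss="soft_l1");print(r.x,f(r.x).reshape(-1,4).round(1))
p=[r.x[0],r.x[1],.012,r.x[2]];np.save("clamp.npy",p)
print("bar",cl(p,(-37.4,0,110)),"paddle",cl(p,(-100,0,64)),"post",cl(p,(43,0,76)))
for L in [(-75,0,95),(-100,0,100),(75,0,70)]: print(L,cl(p,L))
print("post meas",inv(p,tri(side(228,243),top(383,212))[0]))
z=.012+26
for nm,uv in dict(jawface=(404,213),capnear=(447,213),capfar=(470,210),boardnear=(503,195),boardfar=(703,160),stop=(710,160)).items():
    print(nm,inv(p,plane("top",top(*uv),.012+(26 if nm!="jawface" else 46)/1e3)).round(1))
for nm,uv in dict(tape=(231,378),spoonhead=(328,247),spoontail=(397,255),jam=(392,225)).items(): print(nm,plane("top",np.array(uv)*.64,.01).round(3))
E
```

```text
[ 0.45490434 -0.2812993  -1.38279308] [[-0.7 -1.3 -0.5  0.6]
 [ 0.6 -1.1 -0.1  0.4]
 [ 0.9 -2.3  0.4  1.1]
 [-0.8 -0.4  0.3 -0.6]
 [-0.3 -1.1 -1.2 -0.4]
 [-0.8  0.5 -0.   1.3]
 [-0.3  0.4 -2.2  0.6]]
bar [ 0.44791437 -0.24455831  0.122     ] paddle [ 0.43621457 -0.18306136  0.076     ] post [ 0.46294094 -0.32354161  0.088     ]
(-75, 0, 95) [ 0.44088702 -0.20762084  0.107     ]
(-100, 0, 100) [ 0.43621457 -0.18306136  0.112     ]
(75, 0, 70) [ 0.46892167 -0.35497775  0.082     ]
post meas [47.78938685  1.60179732 98.81799442]
jawface [60.5  0.2 46. ]
capnear [82.8 -3.4 26. ]
capfar [94.3 -4.  26. ]
boardnear [111.8   0.5  26. ]
boardfar [213.4   0.4  26. ]
stop [ 2.168e+02 -2.000e-01  2.600e+01]
tape [ 0.388 -0.048  0.01 ]
spoonhead [ 0.604 -0.2    0.01 ]
spoontail [ 0.592 -0.313  0.01 ]
jam [ 0.642 -0.304  0.01 ]
```

Emit:
servo_tool --deltas '[[[-20,-27,0],[0,0,-0.05],1],[[-44,-59,0],[0,0,-0.1],1],[[-68,-91,0],[0,0,-0.15],1],[[-92,-123,0],[0,0,-0.2],1],[[-116,-155,0],[0,0,-0.25],1],[[-140,-187,0],[0,0,-0.3],1],[[-164,-219,0],[0,0,-0.35],1],[[-188,-251,0],[0,0,-0.4],1],[[-212,-283,0],[0,0,-0.45],1],[[-236,-315,0],[0,0,-0.5],1],[[-260,-347,0],[0,0,-0.551],1],[[-284,-379,0],[0,0,-0.551],1]]' --force 40

```text
time_s: 1.3
tcp_pos: [0.3527, 0.1277, 0.231]
tool_rot: [-0.297, 3.127, -0.0]
wrist_force: [0.3, -0.1, 0.3]
finger_gap: -0.002
```

```bash
cat > st.py <<'E'
from geo import *
p=np.load("clamp.npy")
s=manip.get_state()
c,sn=np.cos(p[3]),np.sin(p[3]);F=s["wrist_force"]
print("t",round(s["time_s"],2),"clampframe",inv(p,s["tcp_pos"]).round(1),"F_cl",np.round([c*F[0]+sn*F[1],-sn*F[0]+c*F[1],F[2]],1),"rot",s["tool_rot"].round(3),"q",s["q"].round(2),"gap",round(s["finger_gap"],2))
E
python3 st.py
```

```text
t 1.3 clampframe [-420.9  -24.   219. ] F_cl [0.2 0.3 0.3] rot [-0.297  3.127 -0.   ] q [ 0.15 -0.61  2.15 -0.    1.6  -1.61] gap -0.0
```

Emit:
servo_tool --deltas '[[[-4,-36,0],[0,0,0],1],[[-8,-76,0],[0,0,0],1],[[-12,-116,0],[0,0,0],1],[[-16,-156,0],[0,0,0],1],[[-20,-196,0],[0,0,0],1],[[-24,-236,0],[0,0,0],1],[[-24,-276,0],[0,0,0],1],[[-24,-310,20],[0,0,0],1],[[-24,-331,50],[0,0,0],1],[[-24,-331,85],[0,0,0],1],[[-24,-331,110],[0,0,0],1],[[-24,-331,123],[0,0,0],1]]'

```text
time_s: 2.5
tcp_pos: [0.4364, -0.1906, 0.1049]
tool_rot: [0.294, -3.124, -0.005]
wrist_force: [-0.0, 0.0, -0.5]
finger_gap: -0.0
```

```bash
cat > look.py <<'E'
import sys,cv2
from bench import manip
tag=sys.argv[1]
a=manip.snapshot("side")[:,:,::-1];b=manip.snapshot("top")[:,:,::-1]
import numpy as np
A=cv2.resize(a[125:260,245:345],None,fx=4.4,fy=4.4,interpolation=cv2.INTER_CUBIC)
B=cv2.resize(b[170:250,185:345],None,fx=5,fy=5,interpolation=cv2.INTER_CUBIC)
cv2.imwrite(f"pics/side_{tag}.png",A);cv2.imwrite(f"pics/top_{tag}.png",B)
E
python3 look.py a; python3 st.py
```

```text
t 2.6 clampframe [-92.6  -0.8  93.9] F_cl [-0.1  0.2 -0.2] rot [ 0.295 -3.124 -0.005] q [-0.57 -0.2   2.06 -0.    1.28 -2.33] gap 0.0
```

View pics/side_a.png

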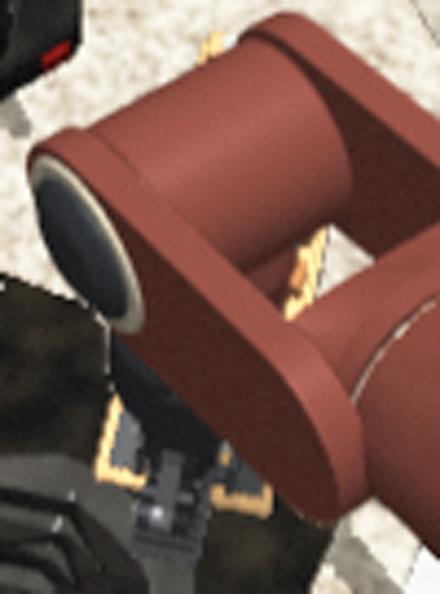

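View pics/top_a.png

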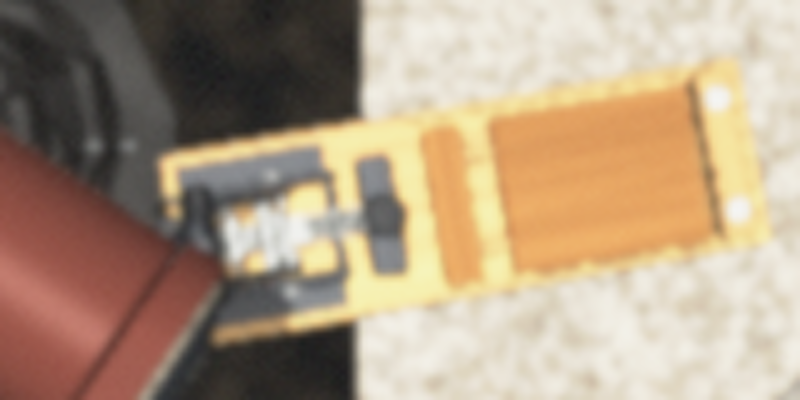

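The top view shows the fingers just behind the trigger bar (bar at about 197,220), with the jaw, cap and board visible. First I'll find contact.

Emit:
servo_tool --deltas '[[[0,-14,0],[0,0,0],1],[[0,-26,0],[0,0,0],1],[[0,-34,0],[0,0,0],1],[[0,-42,0],[0,0,0],1],[[0,-50,0],[0,0,0],1],[[0,-50,0],[0,0,0],1]]'

```text
time_s: 3.2
tcp_pos: [0.4482, -0.2416, 0.1088]
tool_rot: [-0.294, 3.127, -0.001]
wrist_force: [-0.0, 3.2, 2.5]
finger_gap: -0.001
```

```bash
python3 look.py b; python3 st.py
```

```text
t 3.3 clampframe [-41.2   0.7  96.4] F_cl [-2.8  1.4  1.6] rot [-0.295  3.127  0.   ] q [-0.64 -0.12  1.99  0.    1.27 -2.4 ] gap -0.0
```

View pics/top_b.png

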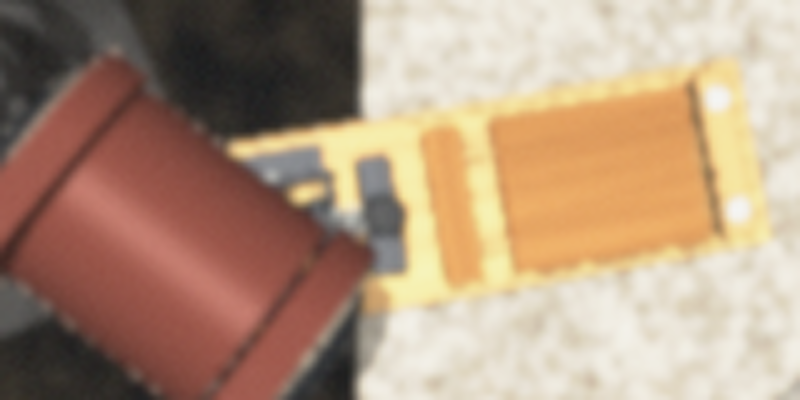

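Emit:
servo_tool --deltas '[[[0,-10,0],[0,0,0],1],[[0,-20,0],[0,0,0],1],[[0,-30,0],[0,0,0],1],[[0,-40,0],[0,0,0],1],[[0,-48,0],[0,0,0],1],[[0,-48,0],[0,0,0],1]]'

```text
time_s: 3.9
tcp_pos: [0.4561, -0.288, 0.1069]
tool_rot: [0.294, -3.126, -0.003]
wrist_force: [0.3, 3.1, -2.0]
finger_gap: -0.003
```

```bash
python3 st.py
```

```text
t 3.9 clampframe [ 6.8 -0.1 94.9] F_cl [-3.   0.8 -2. ] rot [ 2.940e-01 -3.126e+00 -3.000e-03] q [-0.7  -0.04  1.92  0.    1.26 -2.46] gap -0.0
```

Emit:
servo_tool --deltas '[[[0,-4,0],[0,0,0],1],[[0,-8,0],[0,0,0],1],[[0,-8,0],[0,0,0],1]]'

```text
time_s: 4.2
tcp_pos: [0.4569, -0.2944, 0.1063]
tool_rot: [0.295, -3.125, -0.006]
wrist_force: [-1.4, 4.7, -3.5]
finger_gap: -0.001
```

```bash
python3 st.py
```

```text
t 4.2 clampframe [13.3 -0.5 94.3] F_cl [-4.9 -0.5 -3.5] rot [ 0.295 -3.125 -0.006] q [-0.71 -0.03  1.91  0.    1.26 -2.47] gap -0.0
```

Emit:
servo_tool --deltas '[[[0,-3,0],[0,0,0],1],[[0,-3,0],[0,0,0],1]]'

```text
time_s: 4.4
tcp_pos: [0.4572, -0.2968, 0.106]
tool_rot: [0.295, -3.124, -0.008]
wrist_force: [-1.0, 5.6, -5.1]
finger_gap: -0.003
```

```bash
python3 st.py; python3 look.py c
```

```text
t 4.4 clampframe [15.6 -0.6 94. ] F_cl [-5.7  0.1 -5.1] rot [ 0.295 -3.124 -0.008] q [-0.71 -0.02  1.91  0.    1.26 -2.47] gap -0.0
```

View pics/top_c.png

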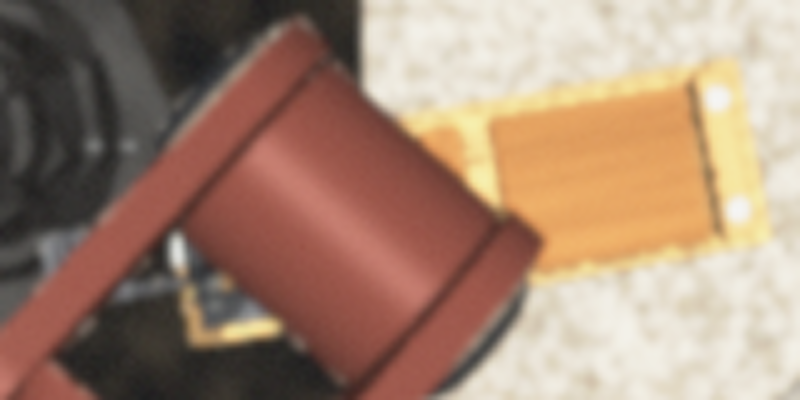

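View pics/side_c.png

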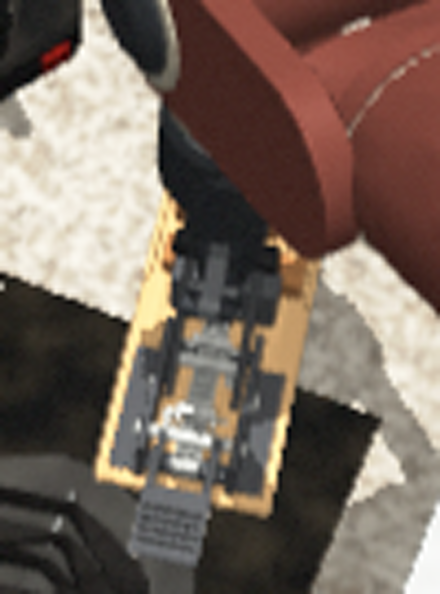

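Emit:
servo_tool --deltas '[[[0,-3,0],[0,0,0],1],[[0,-5,0],[0,0,0],1],[[0,-5,0],[0,0,0],1]]'

```text
time_s: 4.8
tcp_pos: [0.4573, -0.2971, 0.1059]
tool_rot: [0.295, -3.121, -0.025]
wrist_force: [-4.6, 22.1, 4.9]
finger_gap: -0.003
```

```bash
python3 st.py
```

```text
t 4.8 clampframe [16.  -0.6 93.9] F_cl [-22.6  -0.4   4.9] rot [ 0.295 -3.121 -0.025] q [-0.72 -0.01  1.9   0.01  1.27 -2.48] gap -0.0
```

Trigger stop met at x≈16 mm. Going back for the next stroke.

Emit:
servo_tool --deltas '[[[0,15,0],[0,0,0],1],[[0,30,0],[0,0,0],1],[[0,45,0],[0,0,0],1],[[0,60,0],[0,0,0],1],[[0,75,0],[0,0,0],1],[[0,90,0],[0,0,0],1],[[0,105,0],[0,0,0],1],[[0,110,0],[0,0,0],1],[[0,110,0],[0,0,0],1]]'

```text
time_s: 5.7
tcp_pos: [0.4391, -0.1948, 0.1084]
tool_rot: [-0.297, 3.127, -0.001]
wrist_force: [0.1, -0.5, 0.1]
finger_gap: 0.003
```

```bash
python3 st.py; python3 look.py d
```

```text
t 5.7 clampframe [-88.    0.6  96.4] F_cl [0.5 0.  0.1] rot [-2.970e-01  3.127e+00 -1.000e-03] q [-0.57 -0.19  2.06 -0.    1.28 -2.33] gap 0.0
```

View pics/top_d.png

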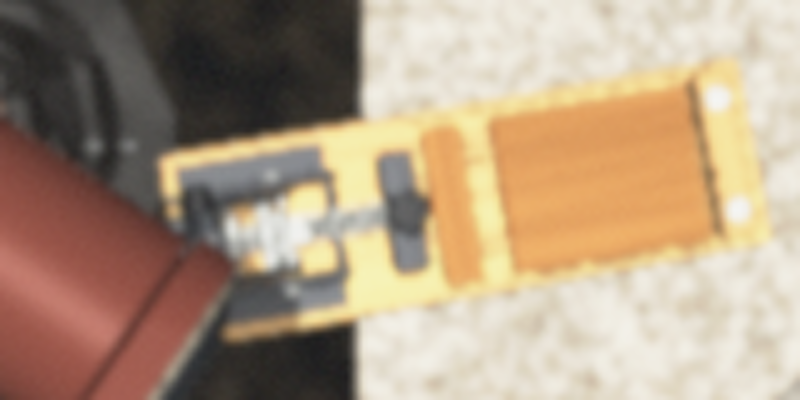

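Jaw advanced about 11 mm (post from 383 to 406 px) and its face is now just short of the cap. Stroke 2 follows.

Emit:
servo_tool --deltas '[[[0,-15,0],[0,0,0],1],[[0,-28,0],[0,0,0],1],[[0,-38,0],[0,0,0],1],[[0,-48,0],[0,0,0],1],[[0,-58,0],[0,0,0],1],[[0,-68,0],[0,0,0],1],[[0,-78,0],[0,0,0],1],[[0,-86,0],[0,0,0],1],[[0,-93,0],[0,0,0],1],[[0,-98,0],[0,0,0],1],[[0,-98,0],[0,0,0],1]]'

```text
time_s: 6.9
tcp_pos: [0.4569, -0.2898, 0.106]
tool_rot: [0.295, -3.127, -0.01]
wrist_force: [1.5, 9.2, -1.1]
finger_gap: 0.002
```

```bash
python3 st.py
```

```text
t 6.9 clampframe [ 8.7  0.4 94. ] F_cl [-8.8  3.2 -1.1] rot [ 0.295 -3.127 -0.01 ] q [-0.7  -0.03  1.92  0.    1.26 -2.46] gap 0.0
```

Emit:
servo_tool --deltas '[[[0,-4,0],[0,0,0],1],[[0,-7,0],[0,0,0],1],[[0,-7,0],[0,0,0],1]]'

```text
time_s: 7.2
tcp_pos: [0.4578, -0.2951, 0.1046]
tool_rot: [0.295, -3.126, -0.015]
wrist_force: [4.0, 11.1, -4.0]
finger_gap: 0.002
```

```bash
python3 st.py
```

```text
t 7.2 clampframe [14.1  0.2 92.6] F_cl [-10.1   6.   -4. ] rot [ 0.295 -3.126 -0.015] q [-0.71 -0.02  1.91  0.01  1.26 -2.47] gap 0.0
```

Emit:
servo_tool --deltas '[[[0,-3,0],[0,0,0],1],[[0,-3,0],[0,0,0],1]]'

```text
time_s: 7.4
tcp_pos: [0.458, -0.2965, 0.1042]
tool_rot: [0.295, -3.125, -0.021]
wrist_force: [2.7, 14.8, -3.8]
finger_gap: -0.005
```

```bash
python3 st.py
```

```text
t 7.4 clampframe [15.5  0.2 92.2] F_cl [-14.1   5.4  -3.8] rot [ 0.295 -3.125 -0.021] q [-0.71 -0.01  1.9   0.01  1.27 -2.48] gap -0.01
```

Emit:
servo_tool --deltas '[[[0,15,0],[0,0,0],1],[[0,30,0],[0,0,0],1],[[0,45,0],[0,0,0],1],[[0,60,0],[0,0,0],1],[[0,75,0],[0,0,0],1],[[0,90,0],[0,0,0],1],[[0,105,0],[0,0,0],1],[[0,108,0],[0,0,0],1],[[0,108,0],[0,0,0],1]]'

```text
time_s: 8.3
tcp_pos: [0.4391, -0.1949, 0.1085]
tool_rot: [-0.297, 3.127, -0.001]
wrist_force: [-0.0, -0.5, 0.3]
finger_gap: -0.001
```

```bash
python3 st.py; python3 look.py e
```

```text
t 8.3 clampframe [-87.8   0.6  96.5] F_cl [ 0.5 -0.1  0.3] rot [-2.970e-01  3.127e+00 -1.000e-03] q [-0.57 -0.19  2.06 -0.    1.28 -2.33] gap -0.0
```

View pics/top_e.png

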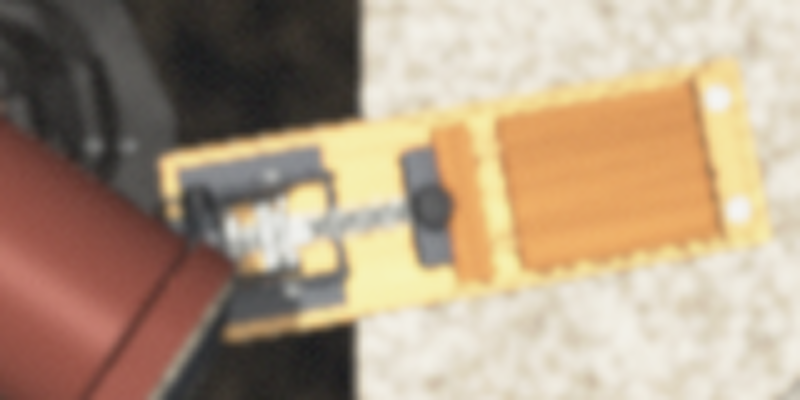

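The board now rests at the end stop and the cap gap is about 22 px, roughly 10 mm. Stroke 3 goes carefully.

Emit:
servo_tool --deltas '[[[0,-15,0],[0,0,0],1],[[0,-28,0],[0,0,0],1],[[0,-38,0],[0,0,0],1],[[0,-48,0],[0,0,0],1],[[0,-58,0],[0,0,0],1],[[0,-66,0],[0,0,0],1],[[0,-66,0],[0,0,0],1]]'

```text
time_s: 9.1
tcp_pos: [0.4519, -0.2606, 0.1091]
tool_rot: [-0.293, 3.127, 0.005]
wrist_force: [-1.2, 8.5, 8.2]
finger_gap: 0.002
```

```bash
python3 st.py
```

```text
t 9.1 clampframe [-20.9   0.9  97.1] F_cl [-8.6  0.4  8.2] rot [-0.293  3.127  0.005] q [-0.67 -0.09  1.96  0.    1.27 -2.43] gap 0.0
```

Emit:
servo_tool --deltas '[[[0,-4,0],[0,0,0],1],[[0,-8,0],[0,0,0],1],[[0,-8,0],[0,0,0],1]]'

```text
time_s: 9.4
tcp_pos: [0.4533, -0.2681, 0.1091]
tool_rot: [-0.294, 3.127, 0.004]
wrist_force: [-2.1, 7.8, 7.0]
finger_gap: 0.002
```

```bash
python3 st.py
```

```text
t 9.4 clampframe [-13.3   0.9  97.1] F_cl [-8.1 -0.6  7. ] rot [-0.294  3.127  0.004] q [-0.68 -0.07  1.95  0.    1.27 -2.44] gap 0.0
```

Emit:
servo_tool --deltas '[[[0,-4,0],[0,0,0],1],[[0,-8,0],[0,0,0],1],[[0,-8,0],[0,0,0],1]]'

```text
time_s: 9.7
tcp_pos: [0.4547, -0.2756, 0.1087]
tool_rot: [-0.294, 3.127, 0.006]
wrist_force: [-1.0, 8.4, 6.3]
finger_gap: -0.001
```

Emit:
servo_tool --deltas '[[[0,-3,0],[0,0,0],1],[[0,-5,0],[0,0,0],1],[[0,-5,0],[0,0,0],1]]'

```text
time_s: 10.0
tcp_pos: [0.4556, -0.28, 0.1082]
tool_rot: [-0.294, 3.128, 0.007]
wrist_force: [-0.4, 9.3, 4.9]
finger_gap: -0.0
```

```bash
python3 st.py;python3 look.py f
```

```text
t 10.0 clampframe [-1.2  0.9 96.2] F_cl [-9.3  1.3  4.9] rot [-0.294  3.128  0.007] q [-0.69 -0.05  1.93  0.    1.27 -2.45] gap -0.0
```

View pics/side_f.png

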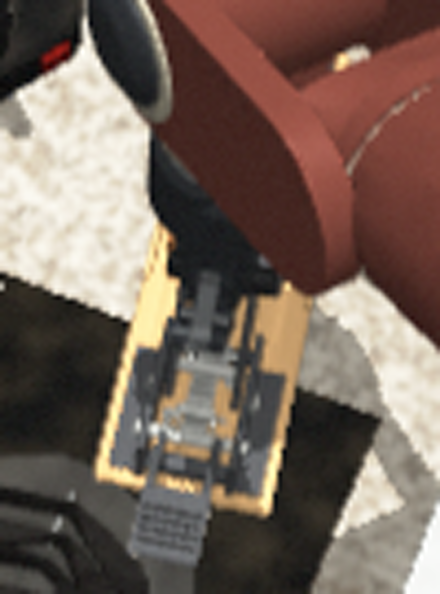

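The arm hides the cap in the side view, so I go on in small steps guided by force.

Emit:
servo_tool --deltas '[[[0,-4,0],[0,0,0],1],[[0,-4,0],[0,0,0],1]]'

```text
time_s: 10.3
tcp_pos: [0.4562, -0.2836, 0.1077]
tool_rot: [-0.294, 3.128, 0.008]
wrist_force: [0.1, 9.3, 4.3]
finger_gap: -0.002
```

Emit:
servo_tool --deltas '[[[0,-4,0],[0,0,0],1],[[0,-4,0],[0,0,0],1]]'

```text
time_s: 10.5
tcp_pos: [0.4569, -0.2871, 0.1071]
tool_rot: [-0.294, 3.128, 0.01]
wrist_force: [0.4, 10.0, 2.0]
finger_gap: -0.0
```

Emit:
servo_tool --deltas '[[[0,-3,0],[0,0,0],1],[[0,-3,0],[0,0,0],1]]'

```text
time_s: 10.7
tcp_pos: [0.4573, -0.2895, 0.1065]
tool_rot: [0.295, -3.127, -0.012]
wrist_force: [2.4, 10.5, 0.2]
finger_gap: -0.0
```

```bash
python3 st.py
```

```text
t 10.7 clampframe [ 8.5  0.8 94.5] F_cl [-9.8  4.3  0.2] rot [ 0.295 -3.127 -0.012] q [-0.7  -0.03  1.91  0.01  1.26 -2.46] gap -0.0
```

Emit:
servo_tool --deltas '[[[0,-3,0],[0,0,0],1],[[0,-3,0],[0,0,0],1]]'

```text
time_s: 10.9
tcp_pos: [0.4577, -0.292, 0.106]
tool_rot: [0.295, -3.127, -0.013]
wrist_force: [3.0, 10.6, -2.2]
finger_gap: -0.003
```

Emit:
servo_tool --deltas '[[[0,-3,0],[0,0,0],1],[[0,-3,0],[0,0,0],1]]'

```text
time_s: 11.1
tcp_pos: [0.4581, -0.2945, 0.1054]
tool_rot: [0.295, -3.127, -0.015]
wrist_force: [3.6, 10.4, -4.0]
finger_gap: 0.0
```

Emit:
servo_tool --deltas '[[[0,-2,0],[0,0,0],1],[[0,-2,0],[0,0,0],1]]'

```text
time_s: 11.3
tcp_pos: [0.4583, -0.2959, 0.1049]
tool_rot: [0.295, -3.127, -0.017]
wrist_force: [3.9, 11.4, -4.6]
finger_gap: -0.001
```

```bash
python3 st.py
```

```text
t 11.3 clampframe [15.   0.6 92.9] F_cl [-10.4   5.9  -4.6] rot [ 0.295 -3.127 -0.017] q [-0.71 -0.02  1.9   0.01  1.26 -2.47] gap -0.0
```

Emit:
servo_tool --deltas '[[[0,-2,0],[0,0,0],1],[[0,-2,0],[0,0,0],1]]'

```text
time_s: 11.5
tcp_pos: [0.4584, -0.2965, 0.1047]
tool_rot: [0.295, -3.126, -0.022]
wrist_force: [3.6, 16.1, -3.1]
finger_gap: 0.004
```

Emit:
servo_tool --deltas '[[[0,15,0],[0,0,0],1],[[0,30,0],[0,0,0],1],[[0,45,0],[0,0,0],1],[[0,60,0],[0,0,0],1],[[0,75,0],[0,0,0],1],[[0,90,0],[0,0,0],1],[[0,105,0],[0,0,0],1],[[0,107,0],[0,0,0],1],[[0,107,0],[0,0,0],1]]'

```text
time_s: 12.4
tcp_pos: [0.4393, -0.1959, 0.1084]
tool_rot: [-0.297, 3.127, -0.001]
wrist_force: [-0.0, 0.2, 0.1]
finger_gap: 0.0
```

```bash
python3 st.py; python3 look.py g
```

```text
t 12.4 clampframe [-86.8   0.6  96.4] F_cl [-0.2 -0.   0.1] rot [-2.970e-01  3.127e+00 -1.000e-03] q [-0.57 -0.19  2.06 -0.    1.28 -2.33] gap 0.0
```

View pics/top_g.png

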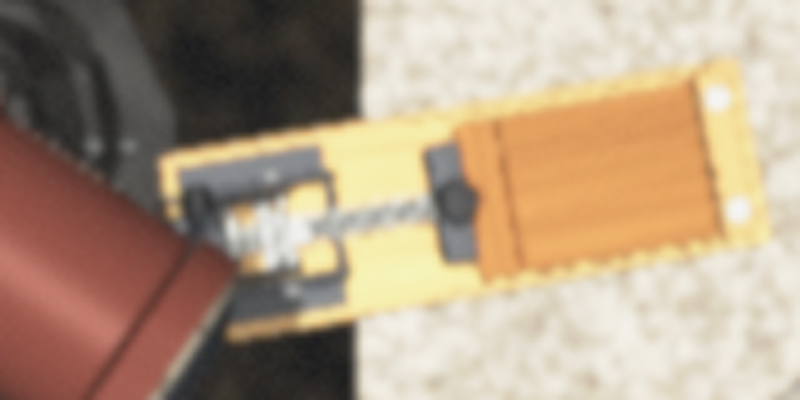

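The gap is down to a thin dark line at about column 505. Stroke 4 should go hard early, so small steps with force checks.

Emit:
servo_tool --deltas '[[[0,-15,0],[0,0,0],1],[[0,-28,0],[0,0,0],1],[[0,-36,0],[0,0,0],1],[[0,-42,0],[0,0,0],1],[[0,-42,0],[0,0,0],1]]'

```text
time_s: 13.0
tcp_pos: [0.4473, -0.2383, 0.1084]
tool_rot: [-0.293, 3.128, 0.001]
wrist_force: [0.3, 3.7, 3.9]
finger_gap: 0.002
```

Emit:
servo_tool --deltas '[[[0,-4,0],[0,0,0],1],[[0,-4,0],[0,0,0],1]]'

```text
time_s: 13.2
tcp_pos: [0.4477, -0.2407, 0.1084]
tool_rot: [0.295, -3.127, -0.004]
wrist_force: [-0.2, 6.9, 5.8]
finger_gap: -0.002
```

Emit:
servo_tool --deltas '[[[0,-3,0],[0,0,0],1],[[0,-3,0],[0,0,0],1]]'

```text
time_s: 13.4
tcp_pos: [0.4482, -0.2429, 0.1087]
tool_rot: [0.296, -3.127, -0.006]
wrist_force: [-2.6, 9.9, 7.7]
finger_gap: -0.001
```

```bash
python3 st.py
```

```text
t 13.4 clampframe [-38.9   0.6  96.7] F_cl [-10.2  -0.7   7.7] rot [ 0.296 -3.127 -0.006] q [-0.64 -0.11  1.99  0.    1.27 -2.4 ] gap -0.0
```

Emit:
servo_tool --deltas '[[[0,-3,0],[0,0,0],1],[[0,-3,0],[0,0,0],1]]'

```text
time_s: 13.6
tcp_pos: [0.4489, -0.2458, 0.1089]
tool_rot: [0.296, -3.127, -0.006]
wrist_force: [-4.1, 9.9, 9.5]
finger_gap: 0.0
```

```bash
python3 st.py
```

```text
t 13.6 clampframe [-36.    0.7  96.9] F_cl [-10.5  -2.2   9.5] rot [ 0.296 -3.127 -0.006] q [-0.65 -0.11  1.98  0.    1.27 -2.41] gap 0.0
```

Emit:
servo_tool --deltas '[[[0,-2,0],[0,0,0],1],[[0,-2,0],[0,0,0],1]]'

```text
time_s: 13.8
tcp_pos: [0.4493, -0.2477, 0.109]
tool_rot: [0.296, -3.127, -0.006]
wrist_force: [-3.0, 10.6, 9.7]
finger_gap: -0.001
```

Emit:
servo_tool --deltas '[[[0,-2,0],[0,0,0],1],[[0,-2,0],[0,0,0],1]]'

```text
time_s: 14.0
tcp_pos: [0.4497, -0.2493, 0.1092]
tool_rot: [0.296, -3.127, -0.008]
wrist_force: [-4.1, 11.7, 10.8]
finger_gap: 0.002
```

Emit:
servo_tool --deltas '[[[0,-2,0],[0,0,0],1],[[0,-2,0],[0,0,0],1]]'

```text
time_s: 14.2
tcp_pos: [0.45, -0.2508, 0.1093]
tool_rot: [0.296, -3.127, -0.009]
wrist_force: [-4.6, 13.4, 13.2]
finger_gap: -0.003
```

```bash
python3 st.py
```

```text
t 14.2 clampframe [-30.8   0.9  97.3] F_cl [-14.   -2.   13.2] rot [ 0.296 -3.127 -0.009] q [-0.66 -0.1   1.97  0.    1.27 -2.42] gap -0.0
```

Emit:
servo_tool --deltas '[[[0,-1,0],[0,0,0],1],[[0,-1,0],[0,0,0],1]]'

```text
time_s: 14.4
tcp_pos: [0.4502, -0.2516, 0.1095]
tool_rot: [0.296, -3.127, -0.01]
wrist_force: [-4.9, 14.5, 13.9]
finger_gap: 0.0
```

Emit:
servo_tool --deltas '[[[0,-1,0],[0,0,0],1],[[0,-1,0],[0,0,0],1]]'

```text
time_s: 14.6
tcp_pos: [0.4503, -0.2524, 0.1096]
tool_rot: [0.296, -3.127, -0.011]
wrist_force: [-5.6, 15.4, 14.6]
finger_gap: -0.0
```

```bash
python3 st.py
```

```text
t 14.6 clampframe [-29.2   0.9  97.6] F_cl [-16.2  -2.6  14.6] rot [ 0.296 -3.127 -0.011] q [-0.66 -0.1   1.97  0.    1.27 -2.42] gap -0.0
```

Emit:
servo_tool --deltas '[[[0,-1.5,0],[0,0,0],1],[[0,-1.5,0],[0,0,0],1]]'

```text
time_s: 14.8
tcp_pos: [0.4506, -0.2536, 0.1096]
tool_rot: [0.296, -3.126, -0.012]
wrist_force: [-6.2, 16.8, 14.5]
finger_gap: -0.001
```

```bash
python3 st.py; python3 look.py h
```

```text
t 14.8 clampframe [-28.    0.9  97.6] F_cl [-17.6  -2.9  14.5] rot [ 0.296 -3.126 -0.012] q [-0.66 -0.09  1.97  0.    1.27 -2.42] gap -0.0
```

View pics/top_h.png

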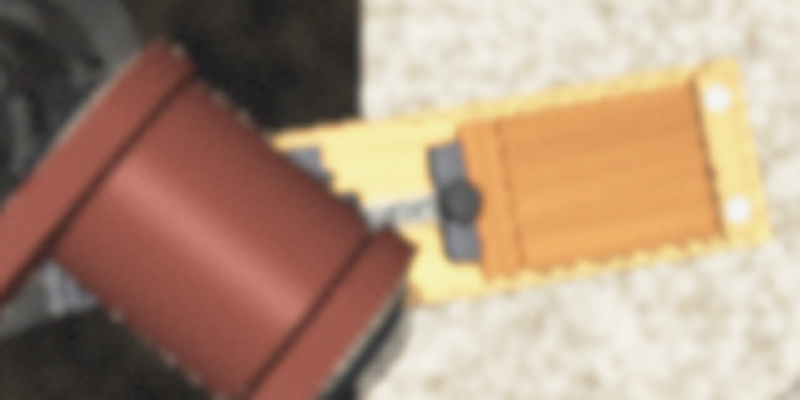

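The seam at column 508 is now just a line, so the cap looks home. Holding the squeeze.

Emit:
servo_tool --deltas '[[[0,-0.5,0],[0,0,0],1],[[0,-0.5,0],[0,0,0],1],[[0,-0.5,0],[0,0,0],1],[[0,-0.5,0],[0,0,0],1],[[0,-0.5,0],[0,0,0],1],[[0,-0.5,0],[0,0,0],1],[[0,-0.5,0],[0,0,0],1],[[0,-0.5,0],[0,0,0],1]]'

```text
time_s: 15.7
tcp_pos: [0.4507, -0.254, 0.1097]
tool_rot: [0.296, -3.126, -0.012]
wrist_force: [-6.2, 16.4, 16.0]
finger_gap: -0.004
```

```bash
python3 st.py
```

```text
t 15.7 clampframe [-27.6   0.9  97.7] F_cl [-17.2  -3.1  16. ] rot [ 0.296 -3.126 -0.012] q [-0.66 -0.09  1.97  0.    1.27 -2.42] gap -0.0
```

Emit:
servo_tool --deltas '[[[0,-1,0],[0,0,0],1],[[0,-1.5,0],[0,0,0],1],[[0,-1.5,0],[0,0,0],1]]'

```text
time_s: 16.0
tcp_pos: [0.4509, -0.2552, 0.1098]
tool_rot: [0.296, -3.126, -0.013]
wrist_force: [-7.4, 19.1, 17.2]
finger_gap: 0.002
```

```bash
python3 st.py
```

```text
t 16.0 clampframe [-26.4   0.9  97.8] F_cl [-20.2  -3.7  17.2] rot [ 0.296 -3.126 -0.013] q [-0.66 -0.09  1.97  0.01  1.27 -2.42] gap 0.0
```

Emit:
servo_tool --deltas '[[[0,-1,0],[0,0,0],1],[[0,-1,0],[0,0,0],1],[[0,-1,0],[0,0,0],1],[[0,-1,0],[0,0,0],1],[[0,-1,0],[0,0,0],1],[[0,-1,0],[0,0,0],1],[[0,-1,0],[0,0,0],1]]'

```text
time_s: 16.7
tcp_pos: [0.4511, -0.256, 0.1099]
tool_rot: [0.296, -3.126, -0.013]
wrist_force: [-6.8, 19.0, 17.5]
finger_gap: 0.002
```

```bash
python3 st.py
```

```text
t 16.7 clampframe [-25.5   1.   97.9] F_cl [-19.9  -3.1  17.5] rot [ 0.296 -3.126 -0.013] q [-0.66 -0.09  1.96  0.01  1.27 -2.42] gap 0.0
```

Emit:
servo_tool --deltas '[[[0,0,2],[0,0,0],1],[[0,0,2],[0,0,0],1]]'

```text
time_s: 16.9
tcp_pos: [0.4514, -0.2559, 0.1078]
tool_rot: [0.296, -3.127, -0.014]
wrist_force: [-4.9, 19.2, 16.0]
finger_gap: 0.003
```

```bash
python3 st.py
```

```text
t 16.9 clampframe [-25.6   1.3  95.8] F_cl [-19.7  -1.2  16. ] rot [ 0.296 -3.127 -0.014] q [-0.66 -0.09  1.97  0.01  1.27 -2.42] gap 0.0
```

Emit:
servo_tool --deltas '[[[0,0,-2],[0,0,0],1],[[0,0,-4],[0,0,0],1],[[0,0,-6],[0,0,0],1],[[0,0,-6],[0,0,0],1]]'

```text
time_s: 17.3
tcp_pos: [0.4501, -0.2541, 0.1086]
tool_rot: [0.296, -3.125, -0.02]
wrist_force: [3.4, 13.8, -3.3]
finger_gap: -0.002
```

```bash
python3 st.py
```

```text
t 17.3 clampframe [-27.6   0.3  96.6] F_cl [-12.9   6.   -3.3] rot [ 0.296 -3.125 -0.02 ] q [-0.66 -0.09  1.97  0.01  1.28 -2.42] gap -0.0
```

Emit:
servo_tool --deltas '[[[0,-1,0],[0,0,0],1],[[0,-1.5,0],[0,0,0],1],[[0,-1.5,0],[0,0,0],1]]'

```text
time_s: 17.6
tcp_pos: [0.4503, -0.2552, 0.1088]
tool_rot: [0.296, -3.125, -0.022]
wrist_force: [2.6, 17.3, -2.1]
finger_gap: 0.001
```

```bash
python3 st.py
```

```text
t 17.6 clampframe [-26.5   0.4  96.8] F_cl [-16.5   5.7  -2.1] rot [ 0.296 -3.125 -0.022] q [-0.66 -0.09  1.96  0.01  1.28 -2.43] gap 0.0
```

Emit:
servo_tool --deltas '[[[0,-1,0],[0,0,0],1],[[0,-1,0],[0,0,0],1],[[0,-1,0],[0,0,0],1],[[0,-1,0],[0,0,0],1],[[0,-1,0],[0,0,0],1],[[0,-1,0],[0,0,0],1]]'

```text
time_s: 18.2
tcp_pos: [0.4504, -0.256, 0.1088]
tool_rot: [0.296, -3.125, -0.022]
wrist_force: [1.3, 18.0, -0.9]
finger_gap: 0.001
```

```bash
python3 st.py
```

```text
t 18.2 clampframe [-25.7   0.4  96.8] F_cl [-17.5   4.6  -0.9] rot [ 0.296 -3.125 -0.022] q [-0.67 -0.09  1.96  0.01  1.28 -2.43] gap 0.0
```

Squeeze held at 17.5–20 N for more than a second. Now back off and move over the release paddle.

Emit:
servo_tool --deltas '[[[0,5,0],[0,0,0],1],[[0,12,0],[0,0,0],1],[[0,22,0],[0,0,0],1],[[0,35,0],[0,0,0],1],[[0,50,0],[0,0,0],1],[[0,65,0],[0,0,0],1],[[0,78,0],[0,0,0],1],[[0,83,0],[0,0,0],1],[[0,83,0],[0,0,0],1]]'

```text
time_s: 19.1
tcp_pos: [0.4363, -0.18, 0.1125]
tool_rot: [-0.297, 3.127, -0.001]
wrist_force: [0.9, 1.2, 0.3]
finger_gap: 0.0
```

```bash
python3 st.py; python3 look.py i
```

```text
t 19.1 clampframe [-103.     0.6  100.5] F_cl [-1.   1.1  0.3] rot [-2.970e-01  3.127e+00 -1.000e-03] q [-0.55 -0.22  2.07 -0.    1.29 -2.31] gap 0.0
```

View pics/top_i.png

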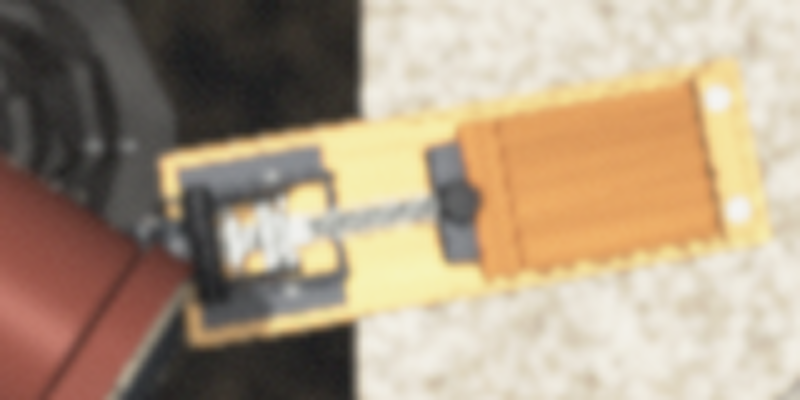

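View pics/side_i.png

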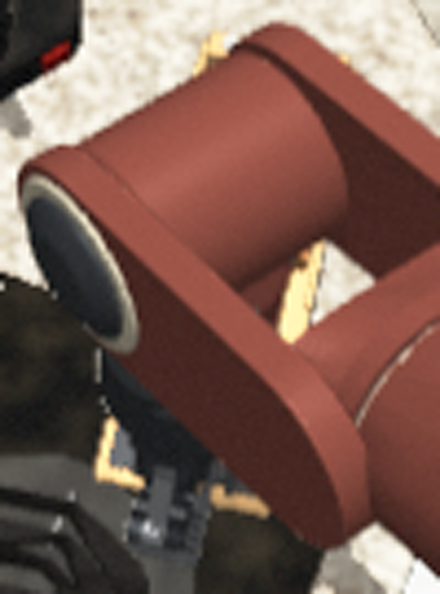

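Trigger is back at rest and the seam is tight. Pressing the paddle down.

Emit:
servo_tool --deltas '[[[0,1,12],[0,0,0],1],[[0,1,24],[0,0,0],1],[[0,1,32],[0,0,0],1],[[0,1,38],[0,0,0],1],[[0,1,42],[0,0,0],1],[[0,1,42],[0,0,0],1]]'

```text
time_s: 19.8
tcp_pos: [0.4357, -0.1793, 0.0695]
tool_rot: [0.295, -3.127, -0.002]
wrist_force: [-0.5, 0.4, 0.4]
finger_gap: -0.003
```

```bash
python3 st.py
```

```text
t 19.8 clampframe [-103.8    0.2   57.5] F_cl [-0.5 -0.4  0.4] rot [ 2.950e-01 -3.127e+00 -2.000e-03] q [-0.55 -0.16  2.1   0.    1.2  -2.31] gap -0.0
```

Emit:
servo_tool --deltas '[[[0,0,3],[0,0,0],1],[[0,0,6],[0,0,0],1],[[0,0,9],[0,0,0],1],[[0,0,9],[0,0,0],1]]'

```text
time_s: 20.2
tcp_pos: [0.4361, -0.1789, 0.0611]
tool_rot: [0.295, -3.128, -0.003]
wrist_force: [-0.4, 3.1, 3.4]
finger_gap: 0.001
```

```bash
python3 st.py
```

```text
t 20.2 clampframe [-104.1    0.6   49.1] F_cl [-3.1  0.2  3.4] rot [ 2.950e-01 -3.128e+00 -3.000e-03] q [-0.55 -0.15  2.11  0.    1.18 -2.31] gap 0.0
```

Emit:
servo_tool --deltas '[[[0,0,3],[0,0,0],1],[[0,0,5],[0,0,0],1],[[0,0,5],[0,0,0],1]]'

```text
time_s: 20.5
tcp_pos: [0.4361, -0.1789, 0.0561]
tool_rot: [-0.295, 3.128, 0.003]
wrist_force: [-0.2, 4.4, 3.1]
finger_gap: 0.003
```

```bash
python3 st.py; python3 look.py j
```

```text
t 20.5 clampframe [-104.1    0.6   44.1] F_cl [-4.4  0.6  3.1] rot [-2.950e-01  3.128e+00  3.000e-03] q [-0.55 -0.14  2.11  0.    1.17 -2.31] gap 0.0
```

View pics/side_j.png

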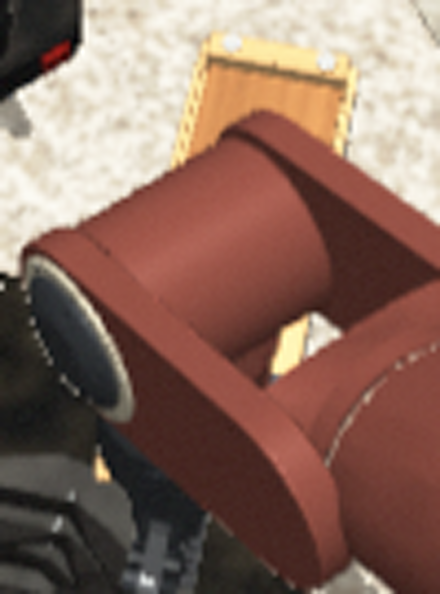

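```bash
python3 - <<'E'
import cv2
from bench import manip
a=manip.snapshot("side")[:,:,::-1];b=manip.snapshot("top")[:,:,::-1]
cv2.imwrite("pics/side_k.png",cv2.resize(a[210:290,230:340],None,fx=7,fy=7,interpolation=cv2.INTER_CUBIC))
cv2.imwrite("pics/top_k.png",cv2.resize(b[180:260,150:260],None,fx=7,fy=7,interpolation=cv2.INTER_CUBIC))
E
```

```text
(no output)
```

View pics/side_k.png

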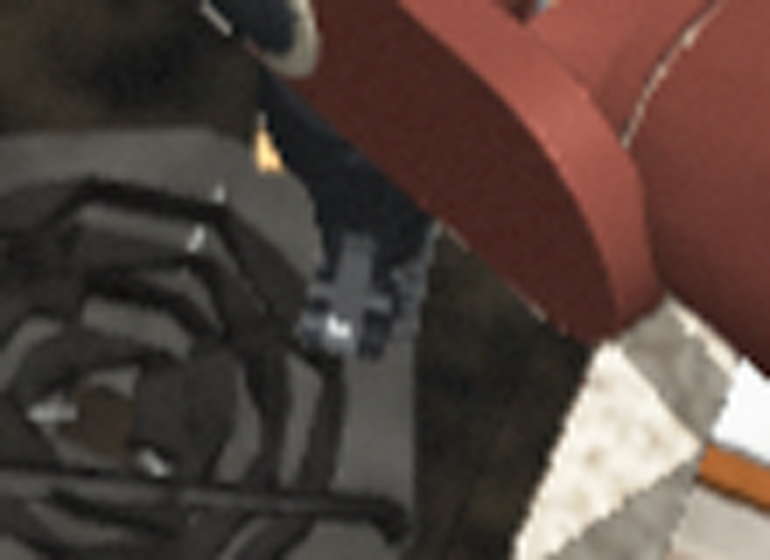

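View pics/top_k.png

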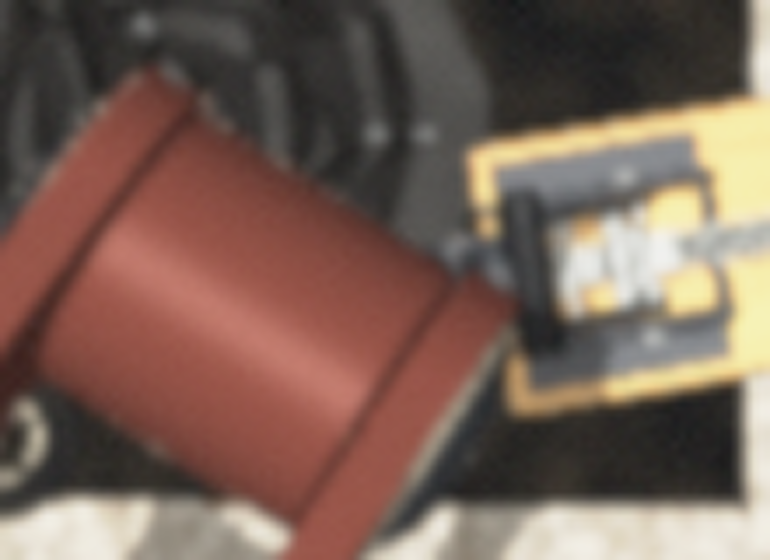

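Emit:
servo_tool --deltas '[[[0,0,3],[0,0,0],1],[[0,0,5],[0,0,0],1],[[0,0,5],[0,0,0],1]]'

```text
time_s: 21.0
tcp_pos: [0.4365, -0.1796, 0.0533]
tool_rot: [0.295, -3.127, -0.002]
wrist_force: [-5.2, 8.0, 15.5]
finger_gap: -0.001
```

```bash
python3 st.py
```

```text
t 21.0 clampframe [-103.4    1.    41.3] F_cl [-8.8 -3.7 15.5] rot [ 2.950e-01 -3.127e+00 -2.000e-03] q [-0.55 -0.13  2.11  0.    1.17 -2.31] gap -0.0
```

Emit:
servo_tool --deltas '[[[0,0,2],[0,0,0],1],[[0,0,2],[0,0,0],1],[[0,0,2],[0,0,0],1]]'

```text
time_s: 21.3
tcp_pos: [0.4368, -0.1797, 0.0527]
tool_rot: [0.295, -3.127, -0.002]
wrist_force: [-9.8, 10.9, 24.8]
finger_gap: 0.002
```

```bash
python3 st.py
```

```text
t 21.3 clampframe [-103.2    1.2   40.7] F_cl [-12.5  -7.6  24.8] rot [ 2.950e-01 -3.127e+00 -2.000e-03] q [-0.55 -0.13  2.11  0.    1.17 -2.31] gap 0.0
```

Emit:
servo_tool --deltas '[[[0,0,-10],[0,0,0],1],[[0,0,-30],[0,0,0],1],[[0,0,-60],[0,0,0],1],[[0,0,-90],[0,0,0],1],[[0,0,-125],[0,0,0],1],[[0,40,-150],[0,0,0],1],[[0,80,-160],[0,0,0],1],[[0,110,-160],[0,0,0],1]]'

```text
time_s: 22.1
tcp_pos: [0.4166, -0.0716, 0.2121]
tool_rot: [-0.294, 3.122, -0.007]
wrist_force: [0.6, 0.6, -0.0]
finger_gap: 0.003
```

```bash
python3 st.py; python3 look.py l
```

```text
t 22.1 clampframe [-213.2    1.6  200.1] F_cl [-0.5  0.7 -0. ] rot [-0.294  3.122 -0.007] q [-0.35 -0.46  2.09 -0.    1.51 -2.1 ] gap 0.0
```

View pics/side_l.png

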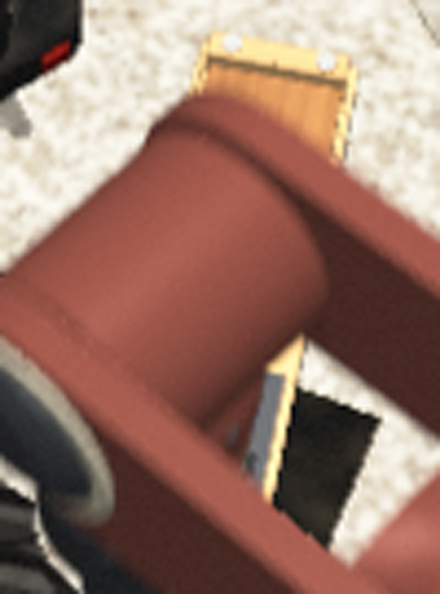

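View pics/top_l.png

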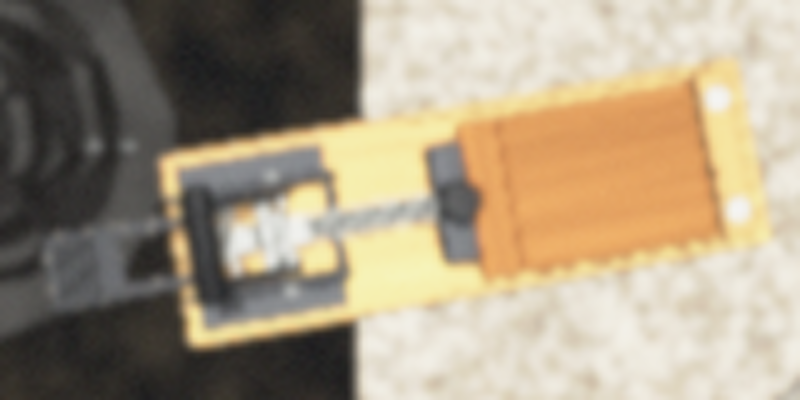

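The paddle is down (top view, around 85,270), the jaw is still at the cap and the cap seam is tight. Next I go over to the front of the post.

Emit:
servo_tool --deltas '[[[0,-30,0],[0,0,0],1],[[0,-70,0],[0,0,0],1],[[0,-110,0],[0,0,0],1],[[0,-150,0],[0,0,0],1],[[0,-190,0],[0,0,0],1],[[0,-230,0],[0,0,0],1],[[0,-270,0],[0,0,0],1],[[0,-305,0],[0,0,0],1],[[0,-330,0],[0,0,0],1],[[0,-342,0],[0,0,0],1],[[0,-342,30],[0,0,0],1],[[0,-342,60],[0,0,0],1]]'

```text
time_s: 23.4
tcp_pos: [0.4797, -0.4093, 0.1496]
tool_rot: [-0.294, 3.126, -0.005]
wrist_force: [-0.3, -0.3, -0.8]
finger_gap: 0.004
```

```bash
python3 st.py; python3 look.py m;  python3 -c "
from geo import *
p=np.load('clamp.npy')
print(inv(p,plane('top',top(458,203),.012+.095)))"
```

```text
t 23.4 clampframe [130.4   0.5 137.6] F_cl [ 0.3 -0.3 -0.8] rot [-0.294  3.126 -0.005] q [-0.82  0.13  1.68 -0.    1.34 -2.58] gap 0.0
[83.06485123  0.25262211 95.        ]
```

View pics/side_m.png

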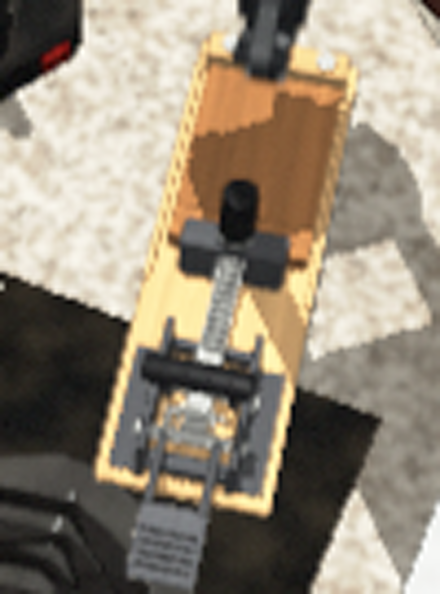

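The jaw and post stand clear, and the finger is ahead of the post (side view 265,60). Lowering, then pushing back.

Emit:
servo_tool --deltas '[[[0,0,20],[0,0,0],1],[[0,0,40],[0,0,0],1],[[0,0,58],[0,0,0],1],[[0,0,66],[0,0,0],1],[[0,8,66],[0,0,0],1],[[0,16,66],[0,0,0],1],[[0,24,66],[0,0,0],1],[[0,32,66],[0,0,0],1],[[0,36,66],[0,0,0],1],[[0,36,66],[0,0,0],1]]'

```text
time_s: 24.5
tcp_pos: [0.4732, -0.372, 0.0845]
tool_rot: [-0.296, 3.126, -0.002]
wrist_force: [-0.0, -0.7, 1.1]
finger_gap: 0.0
```

```bash
python3 st.py; python3 look.py n
```

```text
t 24.5 clampframe [92.5  1.  72.5] F_cl [ 0.7 -0.2  1.1] rot [-2.960e-01  3.126e+00 -2.000e-03] q [-0.79  0.13  1.79  0.    1.22 -2.55] gap 0.0
```

View pics/side_n.png

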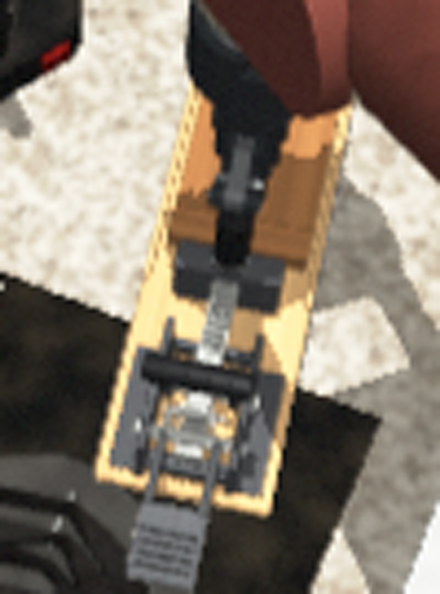

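The jaw is sliding back with the finger. Continuing.

Emit:
servo_tool --deltas '[[[0,4,0],[0,0,0],1],[[0,8,0],[0,0,0],1],[[0,12,0],[0,0,0],1],[[0,16,0],[0,0,0],1],[[0,20,0],[0,0,0],1],[[0,20,0],[0,0,0],1]]'

```text
time_s: 25.2
tcp_pos: [0.4689, -0.3518, 0.0834]
tool_rot: [0.296, -3.128, -0.002]
wrist_force: [1.0, -0.7, 2.3]
finger_gap: 0.001
```

```bash
python3 st.py
```

```text
t 25.2 clampframe [71.9  0.6 71.4] F_cl [0.9 0.9 2.3] rot [ 2.960e-01 -3.128e+00 -2.000e-03] q [-0.77  0.1   1.82  0.    1.22 -2.53] gap 0.0
```

Emit:
servo_tool --deltas '[[[0,3,0],[0,0,0],1],[[0,5,0],[0,0,0],1],[[0,5,0],[0,0,0],1]]'

```text
time_s: 25.5
tcp_pos: [0.468, -0.3472, 0.0833]
tool_rot: [0.295, -3.128, -0.001]
wrist_force: [0.8, -1.4, 1.9]
finger_gap: -0.0
```

```bash
python3 st.py
```

```text
t 25.5 clampframe [67.2  0.6 71.3] F_cl [1.5 0.5 1.9] rot [ 2.950e-01 -3.128e+00 -1.000e-03] q [-0.77  0.09  1.83  0.    1.22 -2.53] gap -0.0
```

Emit:
servo_tool --deltas '[[[0,3,0],[0,0,0],1],[[0,3,0],[0,0,0],1]]'

```text
time_s: 25.7
tcp_pos: [0.4679, -0.3462, 0.0835]
tool_rot: [-0.295, 3.127, -0.007]
wrist_force: [2.4, -8.1, -1.1]
finger_gap: -0.002
```

Emit:
servo_tool --deltas '[[[0,3,0],[0,0,0],1],[[0,3,0],[0,0,0],1]]'

```text
time_s: 25.9
tcp_pos: [0.4678, -0.346, 0.0838]
tool_rot: [-0.295, 3.125, -0.017]
wrist_force: [4.6, -18.3, -6.1]
finger_gap: 0.005
```

```bash
python3 st.py; python3 look.py o
```

```text
t 25.9 clampframe [66.   0.6 71.8] F_cl [18.8  1.1 -6.1] rot [-0.295  3.125 -0.017] q [-0.76  0.08  1.84 -0.01  1.21 -2.52] gap 0.01
```

View pics/side_o.png

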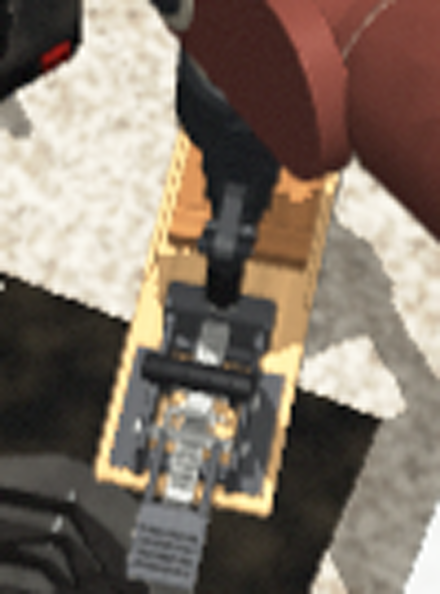

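Rear stop reached: hard at x=66, where about 67 was expected. Backing off, lifting and looking.

Emit:
servo_tool --deltas '[[[0,-6,0],[0,0,0],1],[[0,-12,0],[0,0,0],1],[[0,-18,0],[0,0,0],1],[[0,-20,-30],[0,0,0],1],[[0,-20,-65],[0,0,0],1],[[0,-20,-100],[0,0,0],1],[[0,-20,-140],[0,0,0],1],[[60,-20,-160],[0,0,0],1],[[60,20,-160],[0,0,0],1],[[60,70,-160],[0,0,0],1],[[60,120,-160],[0,0,0],1],[[60,170,-160],[0,0,0],1]]'

```text
time_s: 27.2
tcp_pos: [0.3751, -0.1841, 0.2427]
tool_rot: [0.293, -3.127, -0.003]
wrist_force: [0.8, 0.2, -0.4]
finger_gap: 0.002
```

Emit:
servo_tool --deltas '[[[0,40,0],[0,0,0],1],[[0,80,0],[0,0,0],1],[[0,120,0],[0,0,0],1],[[0,160,0],[0,0,0],1],[[0,200,0],[0,0,0],1],[[0,200,0],[0,0,0],1]]'

```text
time_s: 27.8
tcp_pos: [0.3377, 0.0142, 0.243]
tool_rot: [0.308, -3.126, -0.003]
wrist_force: [0.5, -0.4, -0.5]
finger_gap: 0.001
```

```bash
python3 st.py; python3 look.py p;python3 -c "
import cv2
from bench import manip
cv2.imwrite('pics/top_q.png',cv2.resize(manip.snapshot('top')[:,:,::-1],(800,600)))"
```

```text
t 27.8 clampframe [-312.2  -59.9  231. ] F_cl [ 0.5  0.4 -0.5] rot [ 3.080e-01 -3.126e+00 -3.000e-03] q [-0.18 -0.74  2.2   0.    1.68 -1.95] gap 0.0
```

View pics/side_p.png

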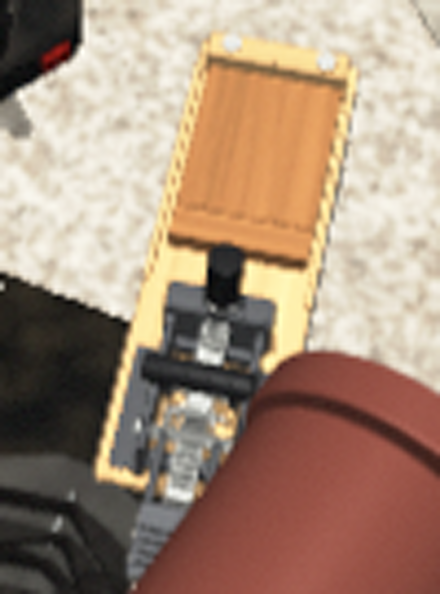

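View pics/top_p.png

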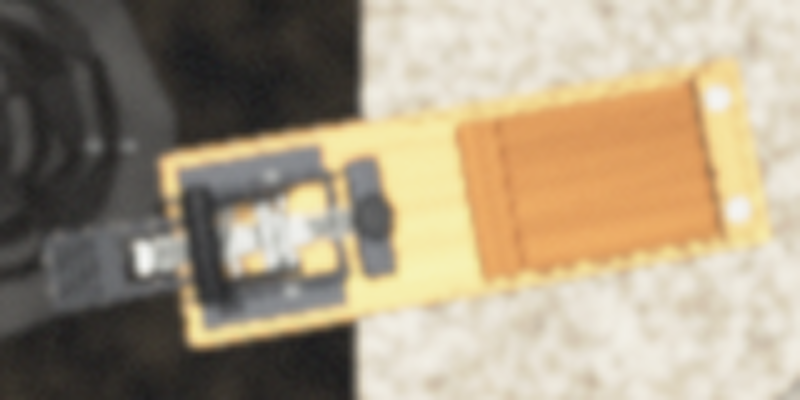

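View pics/top_q.png

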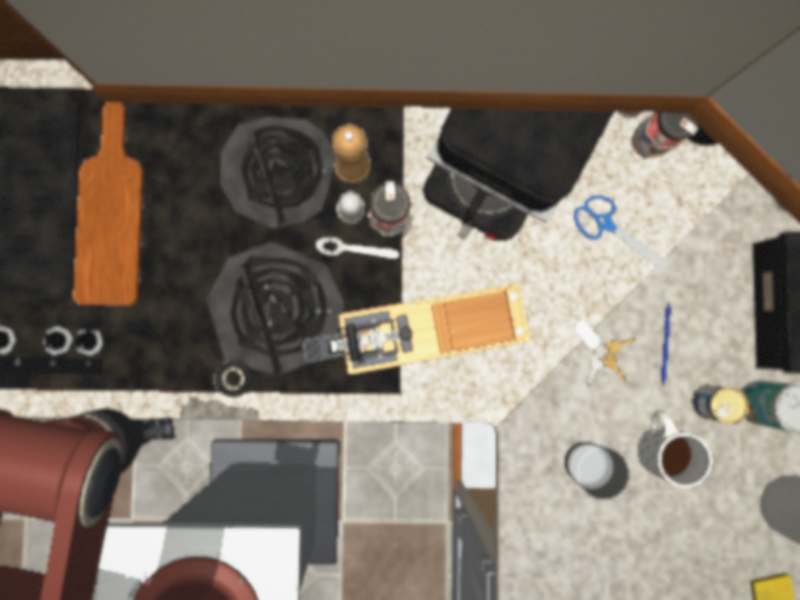

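```bash
python3 -c "
from geo import *
p=np.load('clamp.npy')
print('post',inv(p,plane('top',top(373,215),.012+.095)))
a,b,s,n0=[inv(p,plane('top',top(*u),.012+.026)) for u in ((457,128),(697,81),(497,120),(490,120))]
print(a,b,s,'len',np.linalg.norm(a-b),'board only',np.linalg.norm(b-s))"
python3 - <<'E'
import cv2
b=cv2.imread('pics/top_q.png')
from bench import manip
r=manip.snapshot('top')[:,:,::-1]
cv2.imwrite('pics/top_r.png',cv2.resize(r[180:228,260:335],None,fx=10,fy=10,interpolation=cv2.INTER_CUBIC))
E
```

```text
post [43.11996527  1.60160892 95.        ]
[95.21163694 37.27377923 26.        ] [217.77896389  39.75761652  26.        ] [115.59024339  37.76828723  26.        ] len 122.59249195468806 board only 102.20808200985209
```

View pics/top_r.png

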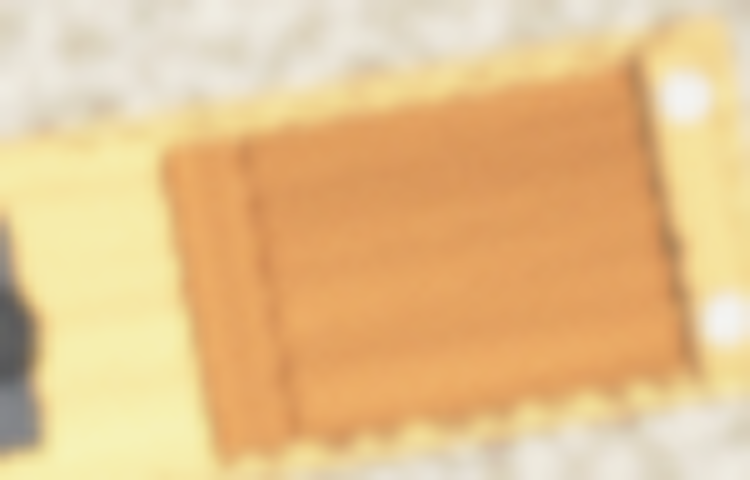

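```bash
python3 -c "
from bench import manip
print(manip.job_done())"
```

```text
the job is handed in; nothing more can be done
None
```

The job is handed in at about 28 s, and as far as my checks show, every condition is met; the hand-in itself gave no verdict.

**What I did**
- I pumped the trigger with three full strokes. On the fourth it went hard partway, and I held it at about 17 to 20 N for over a second.
- I let the trigger return, then pressed the release paddle down until it bottomed at about 25 N.
- I pushed the jaw back by its post with the closed fingers until it met the rear stop, then moved the arm clear.

**Last checks**
- **Jaw:** the post measured 43.1 mm ahead of the clamp origin, which puts the jaw at about 0.1 mm from fully back.
- **Cap:** board with cap measured 122.6 mm and the board alone 102.2 mm. That scale is about 2 % too long, and allowing for it the gap is about 0 to 0.5 mm. Only a thin seam shows.
- **Board, trigger and release:** the board lies against the end stop, the trigger is at rest and the release is down.
- **Bystanders:** they are where they were in the first top picture.

**What disagreed or is uncertain**
- **Clamp height:** a free fit gave about 4 mm against the stated 12 mm, so I used 12 mm. On the paddle I felt no force where contact was expected, only several millimetres lower, but it bottomed about where it should.
- **Squeeze:** I once moved the tool down instead of up while holding it, and the push briefly fell to 13 N before I restored it. I only inferred the jaw force, at roughly 60 to 75 N.

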